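# Zero the powder moisture meter and hold its rod electrode centred in the empty cell

### The arm

A 6-joint arm with a two-finger parallel gripper is mounted at the origin on the work surface. World frame = base frame: x ahead of the robot, y to its left, z up, the work surface at z = 0. Lengths are in m, angles in rad, forces in N, time in s.
With the tool pointing down it reaches from about 0.325 to 0.775 m from the base axis. Payload 5.5 kg.
Tool frame: the origin (TCP) lies on the centre line of the jaws, within the pads' length; the fingertips stand r.tips_ahead ahead of it and the grasp point (between the pads) lies 2 mm behind it (r.tips_ahead is the distance from the TCP to the fingertips, in m); z points along the fingers, y is the line along which they close (so a half turn about z gives the same grasp; the last joint's range is limited). The gripper opens to 88 mm and grips with 3 to 60 N. Pads are 20 mm wide; open, the fingers measure 115 mm over their backs; the gripper's body (75 mm by 178 mm) begins 61 mm behind the grasp point.
Start: joints at [-1.172, 0.091, 1.231, -0, 1.82, -0.057], TCP at [0.264, -0.539, 0.24] pointing down, gripper open.
Joint ranges: [-2.87, 2.87], [-0.86, 2.18], [0.17, 2.46], [-1.51, 4.65], [0.06, 2.69], [-2.65, 2.65]. Speed limits (rad/s): [2.57, 2.57, 3.01, 3.14, 3.14, 3.14].

### API

Orientations are given as a unit quaternion [w, x, y, z].
In Python, from rig import r, jaws, kinematics, vision, ticket gives the robot as it stands. The module is installed in compiled form; this text tells all that it offers. Calls block until the motion is done:
- r.move_ptp(position, orientation): joint-space move of the TCP to a pose.
- r.servo_line(position, rotation=None, vel=0.15): straight line of the TCP; rotation=None keeps the orientation; vel is the mean speed in m/s.
- r.movej(angles): joint-space move.
- jaws.gripper_to(opening, grasp_force=None): opening from 0.0 (shut) to 1.0 (fully open); grasp_force is the grip in N (None keeps the last); returns when the fingers have stopped.
- r.dwell(seconds).
- kinematics.solve_ik(position, orientation): joint angles nearest the present ones, or None.
- vision.camera(name): name is "scene" or "top" or "wrist"; returns the picture (480x640x3 uint8, red, green, blue); there is no depth.
- vision.camera_model(name): a dict with "fovy" (degrees; the focal length in pixels is half the picture's height over the tangent of half this angle, whatever the lens; pixels are square), "cx", "cy" (the principal point, pixels), "camera_from_world" (4x4, takes a point from world to camera coordinates). Camera axes: x right, y down, z forward; pixel columns grow to the right and rows downward; lengths in m; the calibration is good to about 2 mm. The wrist camera is an equidistant fisheye: a pixel r from the principal point sees the ray r / f radians off the axis. A picture is of the moment at which its call begins: read the wrist's pose just before it. camera_model takes no time and is no camera call; for the wrist camera it gives the pose at the moment of the call.
A pose or a line that the arm cannot do raises r.IKError and nothing moves.
- ticket.close_job(): hands the job in; it is judged then, once.
Readings, each from a call of its own:
- r.read_t(): time.
- r.read_joint_pos(): joint angles.
- r.read_qd(): joint speeds.
- r.read_joint_efforts(): joint torques, N m.
- r.read_tcp_pos(): TCP position.
- r.read_ee_rot(): TCP orientation.
- r.read_wrist_force(): force on the tool from outside, world axes, zero at the start.
- r.read_ft_torque(): the same for the moment, N m.
- r.read_grip_width(): opening from 0.0 (shut) to 1.0 (fully open).
- r.read_finger_force(): force on a finger pad.
Only numpy, scipy, OpenCV 4.12 (cv2) and the standard library are available. Lean on these libraries where they do the work, as an engineer would, in place of code of your own. Each camera call takes 0.05 s, during which the arm holds its last target. There are 200 camera calls.

### The job

Take the rod probe out of its stand by its handle and use its tip to press the meter's recessed zero button fully down. Then lower the probe upright through the guide hole of the measuring cell until the small collar on the rod is level with the top of the guide plate, never touching any part of the cell with probe or gripper, and finish holding it there, still and centred in the hole, with the gripper. Leave the other things on the counter where they are.

Things in the scene. Friction and masses are not known exactly. Their poses are not given: they have to be found in the camera images.
- probe: Loose rod probe, about 90 g, 170 mm tall, parked upright in the stand. Origin: centre of the tip; z up the rod. From the tip: steel rod 8 mm thick from 0 to 110 mm; small steel collar 12 mm across from 52 to 56 mm; black flange 34 mm across from 110 to 116 mm; white square handle 24 x 24 mm (sides along x and y) from 116 to 170 mm. Parked: flange on the stand's top, tip 10 mm above the table
- probe_tip (a point): centre of the probe's lower tip (the body's origin)
- probe_collar (a point): centre of the small collar on the probe's rod, 54 mm above the tip on the rod's axis
- stand: fixed grey plastic probe stand, 90 x 90 mm foot, two side walls and an 80 x 80 mm, 15 mm thick top whose upper face is 120 mm above the table; the rod hangs through a 21 mm hole in its centre. Origin at the centre of the underside, z up
- meter: fixed white meter box, 110 mm (x) x 150 mm (y) x 44 mm high, with a display, three flat printed keys that do nothing and one round recess with the zero button in it. Origin: centre of the underside, z up; the recess, 25 mm in diameter (too small for the fingers), is at x = -25 mm, y = +48 mm
- zero_button_top (a point): centre of the top of the zero button: a grey round cap 16 mm in diameter at the bottom of the recess, its top 5 mm below the meter's top face (39 mm above the table) when not pressed; it moves down with the button
- zero_button (a joint): travel of the zero button in m: 0 = up, 0.005 = fully down (positive is down). Spring: about 1.2 N to start, 4 N fully down; it springs back
- cell: fixed measuring cell: 95 x 95 x 10 mm steel base, four posts, 90 x 90 mm guide plate 12 mm thick, top face 100 mm above the table, with one round guide hole 27 mm in diameter in its centre; below it on the same axis an open cup, inner diameter 40 mm, rim 55 mm and inner floor 14 mm above the table. Origin: centre of the underside, z up along the hole's axis
- cell_mouth (a point): centre of the guide hole in the plane of the guide plate's top face, 100 mm above the table
- amber_bottle: closed round amber bottle, 48 mm across, 95 mm tall, loose bystander; origin at the centre of its underside
- white_jar: closed round white jar, 56 mm across, 80 mm tall, loose bystander; origin at the centre of its underside
- carton: small paper carton 50 x 90 x 45 mm high, loose bystander; origin at the centre of its underside
- mortar: white ceramic bowl, 90 mm across, 55 mm high, loose bystander; origin at the centre of its underside
- weigh_dish: shallow white weighing dish 60 x 80 x 14 mm high, loose bystander; origin at the centre of its underside
- small_bottle: closed round amber bottle, 40 mm across, 70 mm tall, loose bystander; origin at the centre of its underside
- spatula: steel spatula 160 mm long lying flat, loose bystander; origin at its middle, near the table
Things that resemble listed ones, but are neither listed nor needed, are in the scene too. What is shaped like the cell but yellow is not meant.

How it is judged:
By the outcome, as a careful person would: the job done as asked, in the order asked, and still so for the second after the job is handed in, while the arm keeps its last pose, push and grip.
It also fails if it takes over 72 s, if anything falls off the work surface, if the arm or the gripper's body presses on something with over 40 N, if the wrist force passes 120 N, or if a joint passes its speed limit or range.

## Working session

There is one attempt and no reset: what is moved stays moved. The work goes in short steps, each a Python script; the robot and the scene stay as the last script left them, time stands still between calls to the robot, and variables do not carry over. Pictures are saved under pics/ and viewed, at most 12 in all, crops included, and the job is handed in when it is done.

```bash
mkdir -p pics; python3 - <<'E'
from rig import r, jaws, kinematics, vision, ticket
import cv2,numpy as np
for n in ["scene","top","wrist"]:
    m=vision.camera_model(n); im=vision.camera(n)
    cv2.imwrite(f"pics/{n}0.png",im[:,:,::-1])
    T=np.array(m["camera_from_world"]); print(n,m["fovy"],m["cx"],m["cy"],T.round(4).tolist(), (-T[:3,:3].T@T[:3,3]).round(3))
print(r.tips_ahead,r.read_t(),r.read_ee_rot(),r.read_tcp_pos())
E
```

```text
scene 56.86807400164929 321.47380374794375 235.3743196518903 [[0.6316, 0.775, -0.0213, -0.3531], [0.4287, -0.372, -0.8233, -0.1524], [-0.646, 0.5108, -0.5672, 1.5412], [0.0, 0.0, 0.0, 1.0]] [ 1.284 -0.57   0.741]
top 52.70373705807381 310.0191557152177 237.6175233032602 [[-0.0128, -0.9995, -0.0281, 0.0297], [-0.9856, 0.0174, -0.1681, 0.5445], [0.1685, 0.0255, -0.9854, 1.0831], [0.0, 0.0, 0.0, 1.0]] [ 0.355 -0.007  1.16 ]
wrist 65.70646984690485 322.2526951277332 241.00628748779067 [[0.4406, -0.8977, -0.0008, -0.5991], [-0.8647, -0.4246, 0.2685, -0.0325], [-0.2414, -0.1176, -0.9633, 0.3898], [0.0, 0.0, 0.0, 1.0]] [ 0.33  -0.506  0.384]
0.017 0.15 [-7.30065031e-04  9.74144755e-01  2.25923535e-01 -1.39908548e-04] [ 0.26403048 -0.53856577  0.23876214]
```

View pics/top0.png

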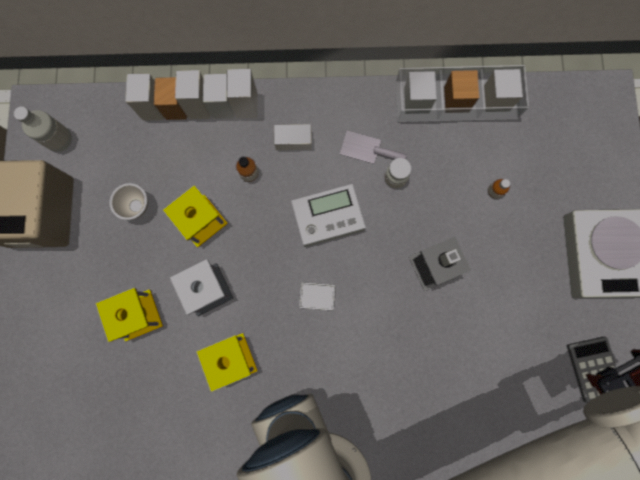

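View pics/scene0.png

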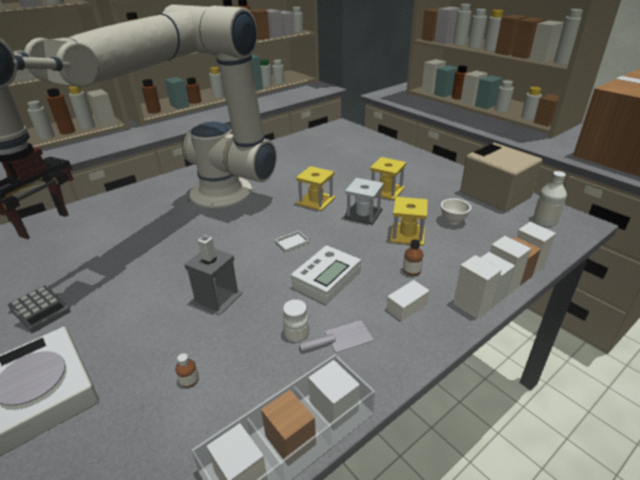

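```bash
cat > h.py <<'E'
from rig import r, jaws, kinematics, vision, ticket
import cv2,numpy as np
from scipy.spatial.transform import Rotation as R
def f(m): return 240/np.tan(np.radians(m["fovy"])/2)
def cast(m,uv,z,fish=False):
    """pixels -> world points on plane z"""
    uv=np.atleast_2d(uv).astype(float); T=np.array(m["camera_from_world"])
    d=(uv-[m["cx"],m["cy"]])/f(m)
    if fish:
        th=np.linalg.norm(d,axis=1,keepdims=True); d=d*np.where(th>1e-9,np.tan(th)/np.maximum(th,1e-9),1)
    ray=np.c_[d,np.ones(len(d))]@T[:3,:3]; c=-T[:3,:3].T@T[:3,3]
    return c+ray*((z-c[2])/ray[:,2])[:,None]
def proj(m,p,fish=False):
    T=np.array(m["camera_from_world"]); q=np.atleast_2d(p)@T[:3,:3].T+T[:3,3]
    d=q[:,:2]/q[:,2:]
    if fish:
        t=np.linalg.norm(d,axis=1,keepdims=True); d=d*np.arctan(t)/np.maximum(t,1e-9)
    return d*f(m)+[m["cx"],m["cy"]]
def quat(yaw):
    """tool down, jaw line (tool y) at world angle yaw"""
    y=np.array([np.cos(yaw),np.sin(yaw),0]); z=np.array([0,0,-1.]); x=np.cross(y,z)
    q=R.from_matrix(np.c_[x,y,z]).as_quat(); return q[[3,0,1,2]]
def snap(name,file):
    m=vision.camera_model(name); im=vision.camera(name)[:,:,::-1].copy(); cv2.imwrite("pics/"+file,im); return m,im
E
python3 - <<'E'
from h import *
m=vision.camera_model("top")
print("handle",cast(m,[453,257],.18)); print("recess",cast(m,[311,229],.044),"meter",cast(m,[328,215],.044))
print("hole",cast(m,[196.5,286.5],.1))
print("wrist ax",r.read_ee_rot())
im=cv2.imread("pics/top0.png")
a=cv2.resize(im[225:300,400:480],(400,375),interpolation=2);b=cv2.resize(im[250:325,160:240],(400,375),interpolation=2)
cv2.imwrite("pics/c1.png",np.hstack([a,b]))
# camera offset in tool frame
q=r.read_ee_rot();Rt=R.from_quat([q[1],q[2],q[3],q[0]]).as_matrix();T=np.array(vision.camera_model("wrist")["camera_from_world"])
print("cam in tool",Rt.T@(-T[:3,:3].T@T[:3,3]-r.read_tcp_pos()), "axis",Rt.T@T[2,:3])
E
```

```text
handle [[ 0.47722896 -0.2706002   0.18      ]]
recess [[0.56575104 0.01889164 0.044     ]] meter [[ 0.59854142 -0.0215563   0.044     ]]
hole [[0.43122098 0.27077674 0.1       ]]
wrist ax [-7.30065031e-04  9.74144755e-01  2.25923535e-01 -1.39908548e-04]
cam in tool [ 0.07359851 -0.0006905  -0.14507878] axis [-0.26858072  0.00100945  0.96325665]
```

View pics/c1.png

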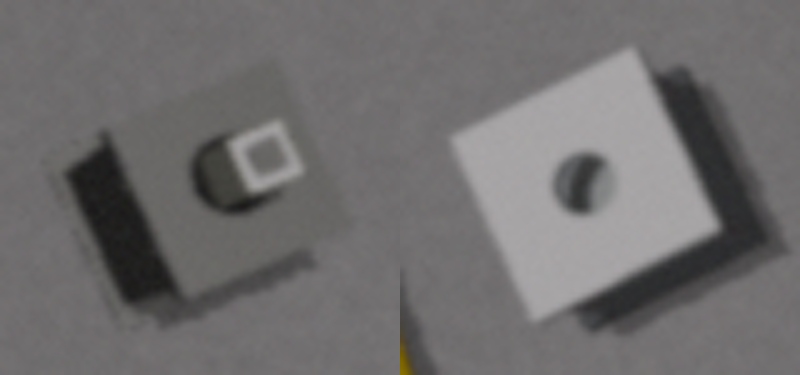

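```bash
python3 - <<'E'
from h import *
q=quat(np.radians(-66.4)); C=[]
for n,p,z in [("cell",(.431,.271),.1),("meter",(.566,.019),.044),("stand",(.474,-.270),.18)]:
    r.move_ptp([*p,.28],q); r.dwell(.3)
    m,im=snap("wrist",n+"1.png"); print(n,r.read_t(),r.read_tcp_pos().round(4) if hasattr(r.read_tcp_pos(),'round') else r.read_tcp_pos())
    np.save(n+"1.npy",m["camera_from_world"]); u=proj(m,[*p,z],True)[0]; print(u)
    x,y=int(np.clip(u[0],100,540)),int(np.clip(u[1],90,390)); C.append(cv2.resize(im[y-90:y+90,x-100:x+100],(400,360),interpolation=2)); print(x-100,y-90)
C.append(cv2.resize(cv2.imread("pics/stand1.png"),(400,300)))
C[3]=np.vstack([C[3],np.zeros((0,400,3),np.uint8)])
C=[cv2.resize(c,(400,300)) for c in C[:3]]+[C[3]] if 0 else [c[:300] if c.shape[0]==300 else cv2.resize(c,(333,300)) for c in C]
pad=lambda c:cv2.copyMakeBorder(c,0,0,0,400-c.shape[1],0)
cv2.imwrite("pics/s1.png",np.vstack([np.hstack([pad(C[0]),pad(C[1])]),np.hstack([pad(C[2]),C[3]])]))
E
```

```text
cell 3.4083 [0.4311 0.2709 0.28  ]
[322.36762788 222.73321055]
222 132
meter 4.8583 [0.5659 0.0198 0.2802]
[323.46006811 211.11976025]
223 121
stand 6.3667 [ 0.4744 -0.2694  0.28  ]
[323.63707125 249.36969677]
223 159
```

View pics/s1.png

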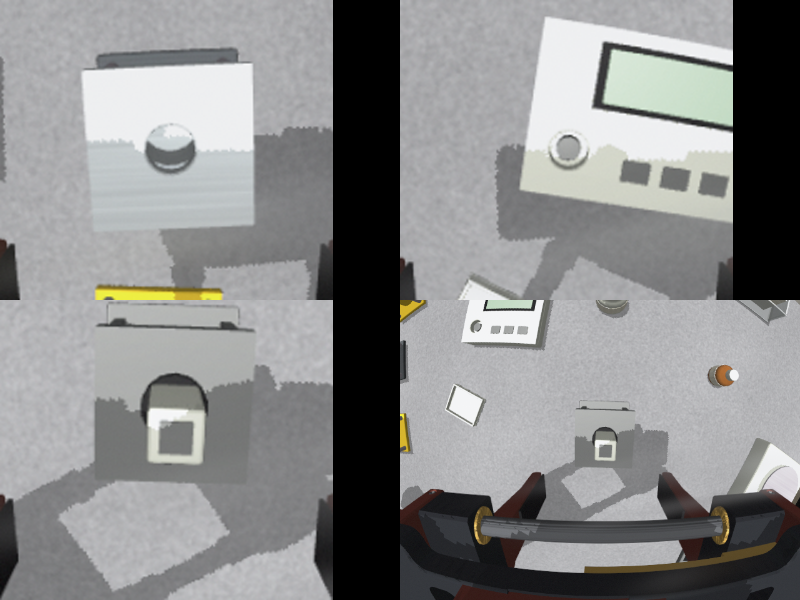

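```bash
cat >> h.py <<'E'
from scipy.optimize import least_squares
def circ(m,im,c,z,rad,dr=.004,fish=True):
    """centre of a circular edge of known radius near c on plane z: strongest radial gradients, robust fit"""
    g=cv2.GaussianBlur(cv2.cvtColor(im,cv2.COLOR_BGR2GRAY),(3,3),0).astype(np.float32); c=np.array(c,float)
    for _ in range(3):
        a=np.linspace(0,2*np.pi,120,endpoint=False); rr=np.arange(rad-dr,rad+dr,.0002); dirs=np.c_[np.cos(a),np.sin(a)]
        P=c+dirs[:,None]*rr[None,:,None]; uv=proj(m,np.c_[P.reshape(-1,2),np.full(P.size//2,z)],fish).astype(np.float32)
        v=cv2.remap(g,uv[:,0].reshape(len(a),-1),uv[:,1].reshape(len(a),-1),1)
        G=np.abs(v[:,6:]-v[:,:-6]); k=G.argmax(1); pts=c+dirs*rr[k+3][:,None]; w=G.max(1)>12
        s=least_squares(lambda x:np.linalg.norm(pts[w]-x,axis=1)-rad,c,loss="soft_l1",f_scale=.0005); c=s.x
    return c,w.sum(),np.median(np.abs(s.fun))
E
python3 - <<'E'
from h import *
M=vision.camera_model("wrist")
L=lambda n:({**M,"camera_from_world":np.load(n+"1.npy")},cv2.imread(f"pics/{n}1.png"))
m,im=L("cell"); c0=cast(m,[324,220.8],.1,1)[0][:2]; print("cell",c0,circ(m,im,c0,.1,.0135))
m,im=L("meter"); c0=cast(m,[323.8,209.8],.044,1)[0][:2]; print("rec",c0,circ(m,im,c0,.044,.0125)); print("btn",circ(m,im,cast(m,[323.8,209.8],.039,1)[0][:2],.039,.008,.003))
m,im=L("stand"); h=im[215:275,295:360]
c0=cast(m,[328.6,241.8],.18,1)[0][:2]
g=cv2.cvtColor(im,cv2.COLOR_BGR2GRAY); mask=((g>165)).astype(np.uint8); mask[:180]=0;mask[290:]=0;mask[:,:280]=0;mask[:,370:]=0
cs,_=cv2.findContours(mask,0,cv2.CHAIN_APPROX_NONE); k=max([c for c in cs if cv2.pointPolygonTest(c,(328.6,241.8),True)>-20],key=cv2.contourArea)
w=cast(m,k[:,0,:],.18,1)[:,:2]; print("handle",c0,cv2.minAreaRect((w*1000).astype(np.float32)),cv2.boundingRect(k))
def big(im,x,y): 
    return cv2.resize(im[y-25:y+25,x-33:x+33],(396,300),interpolation=cv2.INTER_CUBIC)
a,b,c=[L(n) for n in("cell","meter","stand")]
mk=c[1].copy(); cv2.drawContours(mk,[k],-1,(0,0,255),1)
cv2.imwrite("pics/s2.png",np.vstack([np.hstack([big(a[1],324,221),big(b[1],324,210)]),np.hstack([big(c[1],328,242),big(mk,328,242)])]))
E
```

```text
cell [0.43321179 0.27037162] (array([0.43306874, 0.27060345]), np.int64(105), np.float64(0.0004528564476382214))
rec [0.56742749 0.01924088] (array([0.56509543, 0.01704233]), np.int64(118), np.float64(0.0017141538983025473))
btn (array([0.56705477, 0.01899528]), np.int64(120), np.float64(0.00038443903759072424))
handle [ 0.48032443 -0.27092972] ((481.05462646484375, -270.5596618652344), (23.448217391967773, 22.649505615234375), 23.287933349609375) (312, 224, 34, 34)
```

View pics/s2.png

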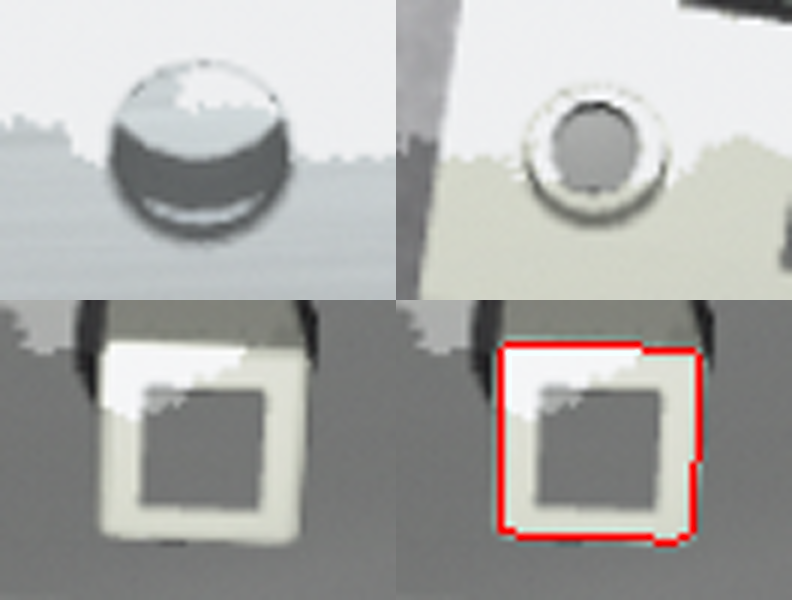

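```bash
python3 - <<'E'
from h import *
q=quat(np.radians(-66.7)); p=[.4803,-.2706]
r.move_ptp([*p,.25],q); r.servo_line([*p,.150]); print(r.read_tcp_pos(),r.read_wrist_force())
jaws.gripper_to(0.0,30); print(r.read_grip_width()*88,r.read_finger_force(),r.read_wrist_force())
r.servo_line([*p,.31],vel=.1); r.dwell(.5); print(r.read_tcp_pos(),r.read_wrist_force(),r.read_grip_width()*88,r.read_t())
snap("wrist","w2.png"); snap("scene","sc2.png"); m,im=snap("top","t2.png")
tip=[*p,.17]
w=cv2.imread("pics/w2.png"); s=cv2.imread("pics/sc2.png"); M=vision.camera_model
print(proj(M("wrist"),tip,1),proj(M("scene"),tip))
u=proj(M("scene"),tip)[0].astype(int); c=s[max(0,u[1]-100):u[1]+50,u[0]-50:u[0]+50]; print(u[0]-50,max(0,u[1]-100),c.shape)
cv2.imwrite("pics/v2.png",np.hstack([cv2.resize(w[160:],(480,240)) if 0 else cv2.resize(w,(480,360)),cv2.resize(c,(240,360))]))
E
```

```text
[ 0.48079088 -0.2709564   0.15166467] [-0.07966328 -0.15796724  0.77686796]
24.113841993576955 29.847739040851593 [ 0.13869655  0.64551987 -0.23967157]
[ 0.48030142 -0.27059425  0.30999172] [-0.1865919   0.29434426 -0.53304321] 24.021926504177486 10.6833
[[322.75172136 233.82104869]] [[204.43791673 241.68962063]]
154 141 (150, 100, 3)
```

View pics/v2.png

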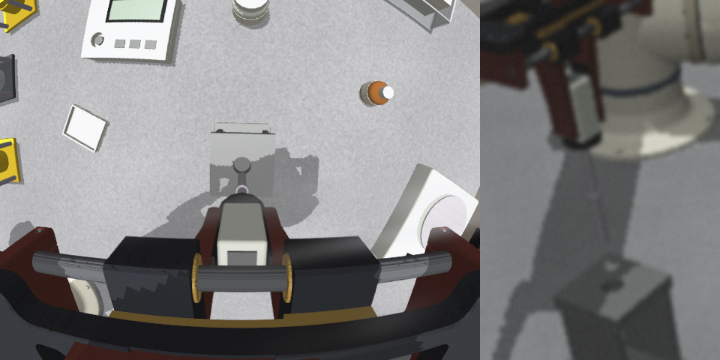

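```bash
python3 - <<'E'
import cv2,numpy as np
w=cv2.imread("pics/w2.png"); s=cv2.imread("pics/sc2.png")
a=w[205:285,290:360]; b=s[185:265,175:245]
print(a.shape)
cv2.imwrite("pics/v3.png",np.hstack([cv2.resize(x,(399,456),interpolation=cv2.INTER_CUBIC) for x in (a,b)]))
E
```

```text
(80, 70, 3)
```

View pics/v3.png

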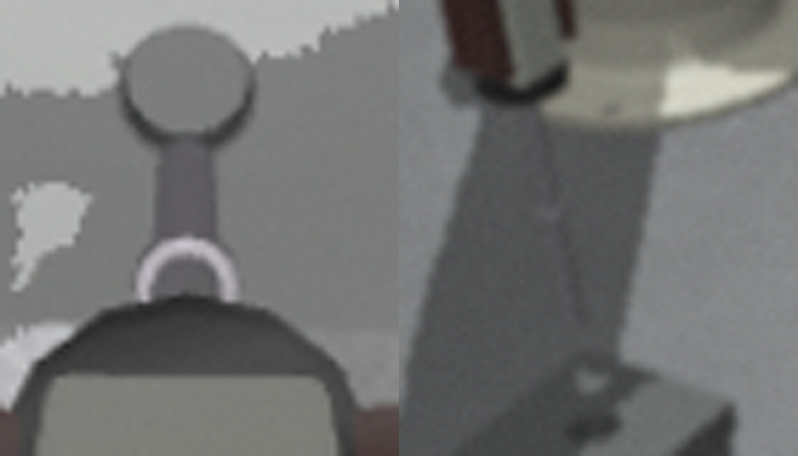

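```bash
python3 - <<'E'
from h import *
p=[.4803,-.2706]; s=vision.camera_model("scene"); w=vision.camera_model("wrist"); t=vision.camera_model("top")
for z in (.17,.224,.226,.28,.286): print(z,"scene",proj(s,[*p,z])[0].round(1),"wrist",proj(w,[*p,z],1)[0].round(1),"top",proj(t,[*p,z])[0].round(1))
# check scene calibration with fixed things: stand top corners / cell hole / recess
print("cell",proj(s,[.4331,.2706,.1]),"rec",proj(s,[.5670,.019,.044]), "standhole",cast(w,[322.7,205+85/5.7],.12,1))
im=cv2.imread("pics/sc2.png"); im0=cv2.imread("pics/scene0.png")
A=cv2.resize(im[170:220,335:395],(360,300),interpolation=2); B=cv2.resize(im[235:285,290:350],(360,300),interpolation=2)
T=cv2.imread("pics/t2.png"); u=proj(t,[*p,.224])[0].astype(int); print(u)
C=cv2.resize(T[u[1]-40:u[1]+60,u[0]-60:u[0]+60],(360,300),interpolation=2); D=cv2.resize(im[200:250,175:235],(360,300),interpolation=2)
cv2.imwrite("pics/v4.png",np.vstack([np.hstack([A,B]),np.hstack([C,D])]))
E
```

```text
0.17 scene [204.4 241.7] wrist [322.8 233.8] top [451.6 256.1]
0.224 scene [200.2 221.5] wrist [322.9 254.5] top [458.9 252.5]
0.226 scene [200.  220.7] wrist [322.9 255.4] top [459.2 252.4]
0.28 scene [195.5 199.1] wrist [323.2 287.8] top [467.3 248.3]
0.286 scene [195.  196.6] wrist [323.3 292.5] top [468.3 247.8]
cell [[363.73162795 185.9470953 ]] rec [[328.6636725  253.47349985]] standhole [[ 0.48064948 -0.2705221   0.12      ]]
[458 252]
```

View pics/v4.png

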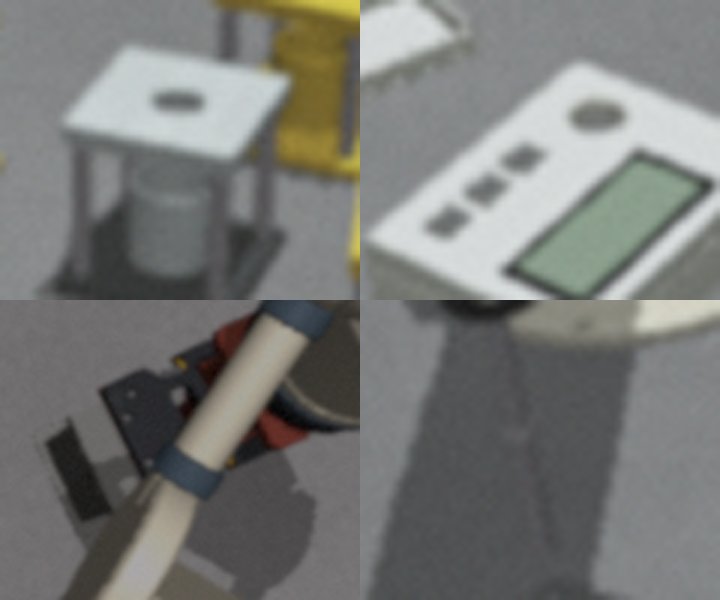

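```bash
python3 - <<'E'
from h import *
p=[.5671,.0190]
r.servo_line([*p,.31],vel=.2); r.servo_line([*p,.20],vel=.1); r.dwell(.4); print(r.read_tcp_pos(),r.read_wrist_force(),r.read_t())
m,w=snap("wrist","w5.png"); ms,s=snap("scene","sc5.png")
print([proj(m,[*p,z],1)[0].round(1) for z in (.06,.116)],proj(m,[*p,.044],1),[proj(ms,[*p,z])[0].round(1) for z in (.039,.06,.114)])
a=w[190:270,290:360]; b=s[215:275,300:352]
cv2.imwrite("pics/v5.png",np.hstack([cv2.resize(a,(399,456),interpolation=cv2.INTER_CUBIC),cv2.resize(b,(395,456),interpolation=cv2.INTER_CUBIC)]))
E
```

```text
[0.56714776 0.01900816 0.20014784] [-0.2443938  -0.79802271 -1.24453619] 14.1417
[array([322.7, 233.9]), array([322.9, 255.5])] [[322.67649836 229.07873371]] [array([328.7, 255. ]), array([328.6, 248.6]), array([328.4, 231.3])]
```

View pics/v5.png

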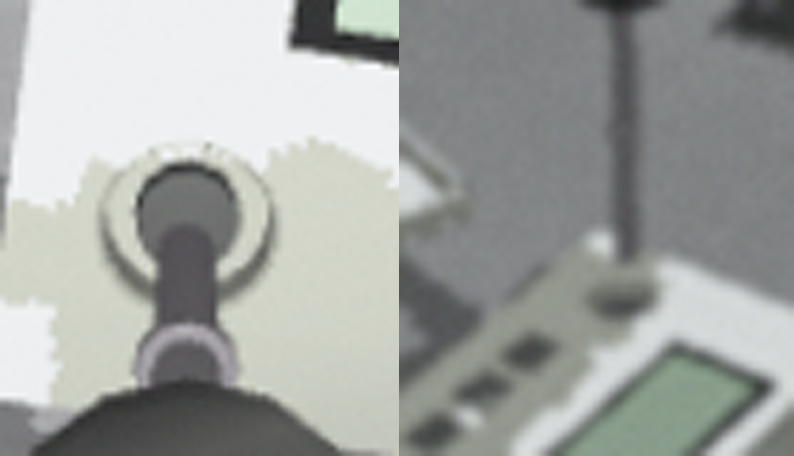

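```bash
python3 - <<'E'
from h import *
p=[.5671,.0190]
jaws.gripper_to(0.0,45); f0=np.mean([r.read_wrist_force() for _ in range(5)],0); print(f0)
r.servo_line([*p,.183],vel=.05); z=.183
while z>.1695:
    z-=.0007; r.servo_line([*p,z],vel=.01); r.dwell(.08); F=np.array(r.read_wrist_force())-f0; print(round(z,4),round(r.read_tcp_pos()[2],4),F.round(1))
    if F[2]>11: break
r.dwell(.3); print(r.read_wrist_force()-f0); snap("scene","sc6.png")
r.servo_line([*p,.20],vel=.05); r.dwell(.4); print(r.read_wrist_force()-f0,r.read_t())
m,w=snap("wrist","w6.png"); cv2.imwrite("pics/v6.png",np.hstack([cv2.resize(x[190:270,290:360],(399,456),interpolation=cv2.INTER_CUBIC) for x in (cv2.imread("pics/w5.png"),w)]))
a,b=[cv2.cvtColor(cv2.imread(f"pics/w{i}.png")[190:270,290:360],6) for i in (5,6)]; print("diff",cv2.absdiff(a,b).mean(),cv2.absdiff(a,b).max(),[cv2.phaseCorrelate(a.astype(float),b.astype(float))])
E
```

```text
[-0.69095493  0.4990066  -1.00910724]
0.1823 0.1826 [ 0.9 -0.2 -0.8]
0.1816 0.1816 [ 0.  -0.3 -0. ]
0.1809 0.1809 [ 0.2 -0.3  0.4]
0.1802 0.1802 [ 0.6  0.3 -0. ]
0.1795 0.1795 [ 1.2 -0.6  1.2]
0.1788 0.179 [ 0.9 -0.   2.5]
0.1781 0.1782 [0.9 0.1 2.2]
0.1774 0.1775 [ 0.8 -0.8  3. ]
0.1767 0.1768 [1.2 0.8 2.3]
0.176 0.1761 [ 1.4 -0.2  2.1]
0.1753 0.1754 [ 0.9 -1.1  3.7]
0.1746 0.1747 [1.  0.1 3.4]
0.1739 0.174 [ 0.6 -0.5  3.8]
0.1732 0.1738 [ 0.6 -0.7  6.4]
0.1725 0.1738 [-0.1 -0.6  9. ]
0.1718 0.1737 [-1.5 -0.7 11. ]
0.1711 0.1736 [-1.8 -0.7 14.2]
[-2.65416391  0.22473414 13.5456426 ]
[ 1.37145921 -0.40269385  0.64854876] 22.0917
diff 1.2651785714285715 62 [((0.06396383966155383, -0.04785489711510138), 1.017588780303541)]
```

```bash
python3 - <<'E'
from h import *
p=[.4331,.2706]
r.servo_line([.5671,.0190,.31],vel=.15); r.servo_line([*p,.31],vel=.2); r.servo_line([*p,.255],vel=.08); r.dwell(.5); print(r.read_tcp_pos(),r.read_t())
m,w=snap("wrist","w7.png"); ms,s=snap("scene","sc7.png")
print("tip,collartop,hole wrist",[proj(m,[*p,z],1)[0].round(1) for z in (.115,.171,.1)],"scene",[proj(ms,[*p,z])[0].round(1) for z in (.1,.115,.169)])
print(circ(m,w,p,.1,.0135))
cv2.imwrite("pics/v7.png",np.hstack([cv2.resize(w[190:270,290:360],(399,456),interpolation=cv2.INTER_CUBIC),cv2.resize(s[145:205,340:392],(395,456),interpolation=cv2.INTER_CUBIC)]))
E
```

```text
[0.43311784 0.27061666 0.25506343] 25.9333
tip,collartop,hole wrist [array([322.8, 233.9]), array([323. , 255.5]), array([322.7, 229.3])] scene [array([363.7, 185.9]), array([363.9, 181.5]), array([364.5, 165.2])]
(array([0.43329245, 0.27067381]), np.int64(120), np.float64(0.0004108981898626766))
```

View pics/v7.png

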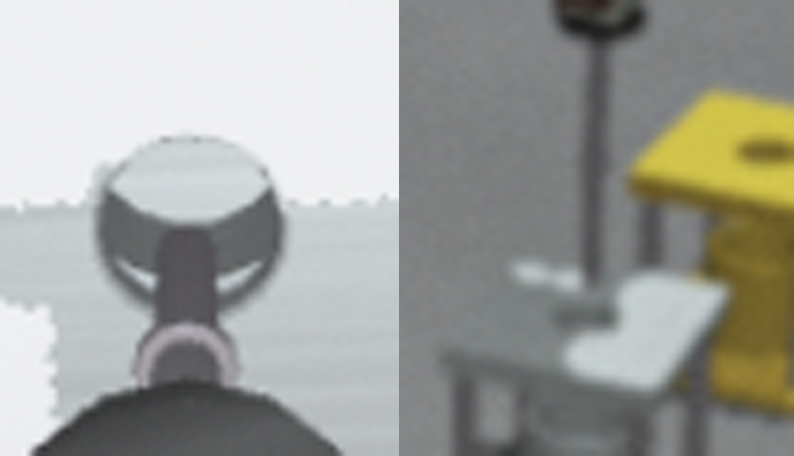

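```bash
python3 - <<'E'
from h import *
s=cv2.cvtColor(cv2.imread("pics/sc7.png"),6).astype(float)
for rows in ((153,162),(164,172),(173,180)):
    pr=s[rows[0]:rows[1],358:372].mean(0); d=np.clip(np.median(pr)-pr-4,0,None); print(rows,(d*np.arange(358,372)).sum()/d.sum(),pr.round(0))
for f in ("scene0","sc2"):
    g=cv2.cvtColor(cv2.imread(f"pics/{f}.png"),6).astype(float)[180:194,355:375]; d=np.clip(150-g,0,None); d[d<15]=0
    print(f,g[5:9].round(0)); yy,xx=np.mgrid[180:194,355:375]; print((d*xx).sum()/d.sum(),(d*yy).sum()/d.sum())
E
```

```text
(153, 162) 365.6166432912576 [129. 129. 129. 129. 130. 125. 108.  87.  84. 102. 123. 130. 129. 129.]
(164, 172) 365.11607142857144 [126. 126. 127. 127. 127. 116.  94.  82.  91. 111. 125. 126. 124. 125.]
(173, 180) 365.7714285714285 [130. 127. 127. 127. 126. 117.  94.  83.  98. 121. 129. 129. 123. 105.]
scene0 [[199. 198. 199. 199. 194. 173. 153. 140. 137. 134. 138. 142. 155. 173.
  189. 199. 202. 199. 200. 200.]
 [200. 198. 200. 198. 188. 156. 122. 107. 105. 103. 105. 105. 112. 139.
  181. 197. 199. 202. 201. 199.]
 [199. 200. 199. 199. 190. 161. 130. 114. 111. 108. 108. 104. 107. 138.
  178. 199. 203. 200. 200. 199.]
 [200. 198. 200. 199. 198. 187. 171. 155. 150. 144. 143. 144. 149. 162.
  190. 203. 202. 200. 200. 197.]]
364.39020771513356 186.3219584569733
sc2 [[202. 203. 204. 203. 198. 180. 159. 148. 139. 138. 143. 147. 160. 176.
  197. 204. 204. 205. 207. 206.]
 [204. 205. 204. 203. 193. 160. 124. 109. 105. 107. 105. 107. 117. 142.
  185. 202. 208. 207. 207. 204.]
 [206. 203. 204. 204. 195. 169. 133. 118. 113. 113. 111. 108. 114. 139.
  184. 203. 205. 206. 204. 203.]
 [203. 204. 203. 206. 203. 193. 172. 159. 155. 151. 148. 149. 152. 171.
  196. 206. 207. 205. 203. 204.]]
364.38447971781306 186.342151675485
```

```bash
python3 - <<'E'
from h import *
p=[.4334,.2705]
r.servo_line([*p,.255],vel=.02); r.servo_line([*p,.186],vel=.03); r.dwell(.8); print(r.read_tcp_pos(),r.read_wrist_force(),np.abs(r.read_qd()).max(),r.read_grip_width()*88,r.read_t())
m,w=snap("wrist","w8.png"); ms,s=snap("scene","sc8.png")
print([proj(m,[*p,z],1)[0].round(1) for z in (.1,.102)],[proj(ms,[*p,z])[0].round(1) for z in (.1,)])
cv2.imwrite("pics/v8.png",np.hstack([cv2.resize(w[210:290,290:360],(399,456),interpolation=cv2.INTER_CUBIC),cv2.resize(s[145:205,340:392],(395,456),interpolation=cv2.INTER_CUBIC)]))
E
```

```text
[0.43340153 0.27050381 0.18601834] [-0.4540421  -0.32624752 -0.42588891] 0.0019895007731018915 24.288182232057338 29.5333
[array([322.9, 254.5]), array([323. , 255.5])] [array([363.8, 186. ])]
```

View pics/v8.png

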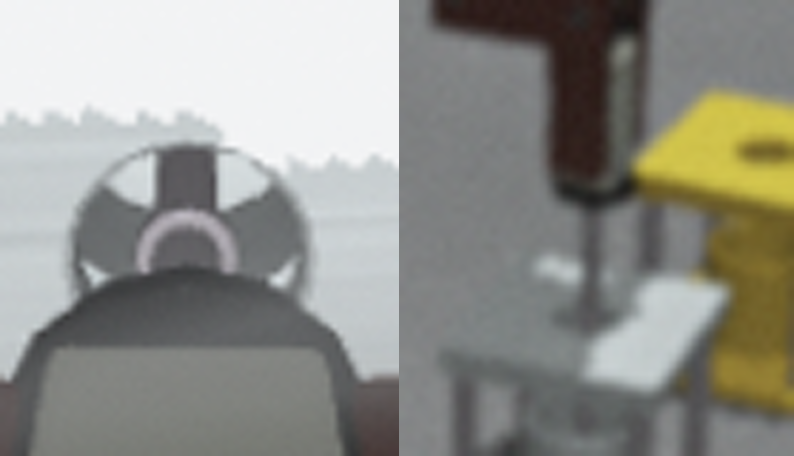

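```bash
python3 - <<'E'
from h import *
r.servo_line([.4336,.2702,.186],vel=.005); r.dwell(1.0)
print(r.read_tcp_pos(),r.read_wrist_force(),np.abs(r.read_qd()).max(),r.read_t()); print(ticket.close_job())
E
```

```text
[0.43361418 0.27019798 0.18601536] [-0.34807195  0.30453476 -1.08062928] 0.002405912641843972 30.8833
the job is handed in; nothing more can be done
None
```

Job handed in at about 31 s: the zero button was pressed until it hit its stop, then the probe was lowered into the cell. It is held still there, centred in the hole to about 0.5 mm by camera, with the collar level with the plate and no cell contact seen in the pictures or force readings.

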